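# Fetch the sharpening stone from the tray pile and clip it in its holder

### The arm

A 7-joint arm with a two-finger parallel gripper is mounted at the origin on the work surface. World frame = base frame: x ahead of the robot, y to its left, z up, the work surface at z = 0. Lengths are in m, angles in rad, forces in N, time in s.
With the tool pointing down it reaches from about 0.35 to 0.9 m from the base axis. Payload 8.1 kg.
Tool frame: the origin (TCP) lies midway between the tips of the shut fingers; the grasp point (between the pads) lies arm.grip_point_offset behind it (arm.grip_point_offset is the distance from the TCP to the grasp point, in m); y points along the fingers, z is the direction in which the jaws open and shut, and the axes are right-handed (so a half turn about y gives the same grasp; the last joint's range is limited). The gripper opens to 92 mm and grips with 3 to 60 N. Pads are 19 mm wide; open, the fingers measure 130 mm over their backs; the gripper's body (75 mm by 190 mm) begins 47 mm behind the grasp point.
Start: joints at [-1.394, 0.434, 0.025, 1.573, -0.012, 1.134, -0.075], TCP at [0.173, 0.601, 0.227] pointing down, gripper open.
Joint ranges: [-2.62, 2.62], [-0.44, 2.09], [-1.27, 1.32], [0.08, 2.57], [-1.32, 4.46], [0.12, 2], [-2.74, 2.74]. Speed limits (rad/s): [2.22, 2.22, 3.01, 3.01, 3.14, 3.14, 3.14].

### API

Orientations are given as a rotation vector (axis times angle).
In Python, from cell import arm, get_image, camera_info gives the robot as it stands.
- The arm moves only by the tool carry_out, never from a script. Its argument "steps" is one flat list of numbers, 5 for each row, row after row: the opening, from 0 (shut) to 1 (fully open), then the shift along the world's x, y, z in units of 0.1 m (1.0 is 0.1 m), then the turn about the world's z in units of 45 degrees (1.0 is 45 degrees). In form: [hand, dx, dy, dz, spin, hand, dx, dy, dz, spin, ...]. A call has 1 to 12 rows; each row is the pose to reach, as a shift and turn from the pose commanded when the call began; what a row does not reach only later rows make up. A row lasts 1/10 s, in which the tool goes at most 50 mm and 8.59 degrees, less where a joint would pass 70% of its speed; a pose out of reach is approached as far as the arm can. A call with a number of a shift or a turn outside -1 to 1 is refused whole. A call with a gripper value outside its range is refused whole. The fingers move at their own pace and stop on an object; "grip_force" is the grip in N (left out, the last holds). Time passes only in rows, so rows that repeat a pose let the fingers close. It gives the time, the measured TCP pose, the force and the opening at its end, in the units of the state.
- arm.observe(): the state, without advancing time (a new reading comes with each control period).
- get_image(name): name is "scene" or "top"; returns (picture, depth): 400x640x3 uint8, red, green, blue; 400x640 float32, m along the optical axis (not along the pixel's ray), 0 where there is no reading.
- camera_info(name): a dict with "fovy" (degrees; the focal length in pixels is half the picture's height over the tangent of half this angle, whatever the lens; pixels are square), "cx", "cy" (the principal point, pixels), "R" (3x3) and "t" (3): a world point X has camera coordinates R X + t. Camera axes: x right, y down, z forward; pixel columns grow to the right and rows downward; lengths in m; the calibration is good to about 2 mm. A picture is of the moment at which its call begins. camera_info takes no time and is no camera call.
- arm.sign_off(): hands the job in, once; it reports no verdict.
The state is a dict: "clock": time; "joints": joint angles; "dq": joint speeds; "joint_efforts": joint torques, N m; "position": TCP position; "ee_rot": TCP orientation; "force": force on the tool from outside, world axes, zero at the start; "ft_torque": the same for the moment, N m; "width": opening from 0.0 (shut) to 1.0 (fully open).
Only numpy, scipy, OpenCV 4.12 (cv2) and the standard library are available. Lean on these libraries where they do the work, as an engineer would, in place of code of your own. Each camera call takes 0.05 s, during which the arm holds its last target. There are 200 camera calls.

### The job

Lift the green tray off the pile and stand it on the black mat, take the terracotta-coloured sharpening stone out of the blue tray below and press it flat into the wooden holder so that the red sprung jaw closes on its end. Then nest the green tray back on the pile. Carry it level so the white slip stone stays in it, and leave the other things on the bench, and the blue tray, where they are.

Things in the scene. Friction and masses are not known exactly. Their poses are not given: they have to be found in the camera images.
- top_tray: green top tray, loose, 0.45 kg, 200 (x) x 160 (y) mm, 5 mm walls, 50 mm high, inner floor 11 mm up. Origin: centre of underside. Its foot, 180 x 140 x 6 mm, drops into the mouth (190 x 150) of the tray below with 5 mm play each side; stacked trays sit 44 mm apart. Wooden carrying bar along x over the middle: 130 long, 14 wide (y), 78 to 100 mm above the origin, on posts at x = -58, +58 mm
- stone_tray: blue tray in the middle of the pile, loose, 0.5 kg, same size and shape as the green tray but with no carrying bar; the stone lies on its inner floor, 11 mm above its origin. Origin: centre of its underside; x along the 200 mm side
- base_tray: grey bottom tray of the pile, fixed to the table, empty, same size. Origin: centre of its underside on the table; x along the 200 mm side
- stone: terracotta-coloured sharpening stone, a plain block 140 (x) x 50 (y) x 25 (z) mm, edges rounded 3 mm, about 0.4 kg, alike at both ends. Origin: centre of its underside
- slip: white slip stone, 90 (x) x 36 (y) x 12 (z) mm, lying loose in the green tray to the +y side of its carrying bar. Origin: centre of its underside
- mat: black rubber mat, 240 (x) x 200 (y) x 3 mm, fixed to the table. Origin: centre of its underside
- holder: stone holder, fixed: a wooden base 250 (x, from -113 to +137 mm) x 75 (y) x 12 mm high, with a grey steel stop near its -x end and a red sprung jaw near its +x end, both 50 mm wide. Origin: under the place of the stone's centre, on the table; x points from the stop to the jaw
- seat (a point): centre of the stone's bed on the holder, 12 mm above the table: the clipped stone's origin belongs here, its length along the holder's x. The stop's face is at x = -70 mm: upright for 12 mm above the bed, then flaring outward 10 mm over the next 30 mm of height
- jaw_face (a point): top edge of the red jaw's upright face, 12 mm above the bed, at holder x = +65 mm when closed; moves with the jaw. From here the jaw flares outward 12 mm over the next 30 mm of height, so that a stone pressed down on the flare pushes the jaw open
- jaw (a joint): travel in m of the red jaw along the holder's +x against its spring (4.5 N closed, 6 N on the stone, about 11 N fully open): 0 closed, 0.005 when closed on a stone that touches the stop, 0.022 fully open
- bowl: bystander: small turned wooden bowl, 90 mm across, 45 mm high. Origin: centre of its underside
- oil: bystander: green bottle of honing oil, 44 mm across, 125 mm high. Origin: centre of its underside
- tin: bystander: yellow tin, 60 mm across, 65 mm high. Origin: centre of its underside
- blank: bystander: dark wooden block, 75 x 75 x 60 mm high. Origin: centre of its underside
- turnscrew: bystander: screwdriver, 200 mm long, lying on the right. Origin: centre of its underside

How it is judged:
On the way, in this order (a step that is already met when the one before it is completed fails the run):
1. the green tray has been lifted off the pile and stands flat on the black mat, its centre within 40 mm of the mat's centre, let go, with the slip stone still in it (horizontal distance between top_tray and mat below 0.04 m and z of top_tray in the frame of mat between 0 and 0.007 m and angle between top_tray's own z axis and vertical below 0.05 rad and z of slip in the frame of top_tray between 0.006 and 0.03 m and x of slip in the frame of top_tray between -0.09 and 0.09 m and y of slip in the frame of top_tray between -0.07 and 0.07 m and contact force between the fingers and top_tray below 0.3 N), for 0.2 s.
2. the stone is lifted clear out of the blue tray, more than 60 mm above its place on the tray's floor (z of stone in the frame of stone_tray above 0.071 m), for 0.1 s.
3. the stone lies flat on the holder's bed between stop and jaw, let go, with the red jaw sprung closed on its end (x of stone in the frame of seat between -0.003 and 0.005 m and y of stone in the frame of seat between -0.01 and 0.01 m and z of stone in the frame of seat between -0.003 and 0.003 m and angle between the x axis of stone and the x axis of holder, either way round below 0.1 rad and angle between stone's own z axis and vertical below 0.05 rad and value of joint jaw between 0.003 and 0.01 m and contact force between the fingers and stone below 0.3 N), for 0.2 s.
At the end, for the whole second after the job is handed in: Green tray nested level on the blue (within 12 mm, 0.12 rad), blue nested on grey, slip stone in green tray. Stone clipped: flat on the bed within 3 mm, along the holder within 0.1 rad, 10 mm sideways, -3 to +5 mm of the seat along it; jaw held 3 to 10 mm open. All released, at rest (all of step 3 and z of top_tray in the frame of stone_tray between 0.041 and 0.047 m and horizontal distance between top_tray and stone_tray below 0.012 m and angle between the x axis of top_tray and the x axis of stone_tray, either way round below 0.12 rad and angle between top_tray's own z axis and vertical below 0.05 rad and z of stone_tray in the frame of base_tray between 0.041 and 0.047 m and z of slip in the frame of top_tray between 0.006 and 0.03 m and x of slip in the frame of top_tray between -0.09 and 0.09 m and y of slip in the frame of top_tray between -0.07 and 0.07 m and contact force between the fingers and top_tray below 0.3 N and linear speed of each of top_tray, stone_tray, stone, slip below 0.02 m/s); the robot touches nothing.
It fails at once if the green tray is tipped more than 0.35 rad (20 degrees) (angle between top_tray's own z axis and vertical above 0.35 rad).
It fails at once if the blue tray is lifted or dragged more than 25 mm from its place (distance of stone_tray from where it was at the start of the episode above 0.025 m).
It fails at once if the stone is forced into the holder with more than 60 N (contact force between stone and holder above 60 N).
It fails at once if a bystander (bowl, oil bottle, tin, wooden block, screwdriver) is moved more than 30 mm (distance of any of bowl, oil, tin, blank, turnscrew from where it was at the start of the episode above 0.03 m).
It also fails if it takes over 72 s, if anything falls off the work surface, if the arm or the gripper's body presses on something with over 40 N, if the wrist force passes 120 N, or if a joint passes its speed limit or range.

## Working session

There is one attempt and no reset: what is moved stays moved. The work goes in short steps, Python scripts to look and compute and a tool call to move; the robot and the scene stay as the last step left them, time stands still between calls to the robot, and variables do not carry over. Pictures are saved under pics/ and viewed, about 8 in all and at most 12, crops included, and the job is handed in when it is done.

Besides the shell and the picture viewer there is one more tool, called after "Emit:" by a JSON object that holds its "name" and its "arguments". carry_out: Moves the arm, as the interface text tells. Shifts and turns lie within -1 to 1; 1 stands for 0.1 m of shift or 45 degrees of turn. Its arguments: {"type":"object","properties":{"steps":{"type":"array","items":{"type":"number"}},"grip_force":{"type":"number"}},"required":["steps"]}

```bash
mkdir -p pics; ls; cat > h.py <<'E'
import numpy as np, cv2
from cell import arm,get_image,camera_info
def look(n,save=None):
    im,d=get_image(n)
    if save: cv2.imwrite('pics/'+save,cv2.cvtColor(im,cv2.COLOR_RGB2BGR))
    return im,d
def cloud(n,d):
    c=camera_info(n);f=200/np.tan(np.radians(c['fovy'])/2)
    v,u=np.mgrid[:400,:640]
    P=np.stack([(u-c['cx'])/f*d,(v-c['cy'])/f*d,d],-1)
    W=(P-np.array(c['t']))@np.array(c['R'])
    W[d==0]=np.nan
    return W
E
python3 - <<'E'
from h import *
for n in('scene','top'):
    im,d=look(n,n+'0.png'); np.savez(n+'0.npz',im=im,d=d); c=camera_info(n); print(n,c,(d==0).mean())
s=arm.observe();print(s,arm.grip_point_offset)
a=cv2.imread('pics/scene0.png');b=cv2.imread('pics/top0.png')
E
```

```text
pics
scene {'fovy': 48.501951160854134, 'cx': 318.6713310011197, 'cy': 195.05720248178002, 'R': array([[ 0.84887338,  0.52833566,  0.01659556],
       [ 0.31958501, -0.48796134, -0.8122556 ],
       [-0.4210456 ,  0.69480585, -0.58306555]]), 't': array([-0.4305542 , -0.13118481,  1.44203658])} 0.00396484375
top {'fovy': 49.55346911006116, 'cx': 320.2735273612924, 'cy': 202.00575786467954, 'R': array([[-2.62939563e-03, -9.99996281e-01,  7.24469458e-04],
       [-9.98606864e-01,  2.58756024e-03, -5.27032730e-02],
       [ 5.27012024e-02, -8.62037929e-04, -9.98609954e-01]]), 't': array([-0.07748428,  0.55727005,  1.33232193])} 0.00386328125
{'clock': 0.1, 'joints': array([-1.39360584,  0.43514389,  0.02495789,  1.57400369, -0.01160339,
        1.13400851, -0.07510389]), 'dq': array([ 0.00051999, -0.00208489,  0.00043881, -0.00091614,  0.00114879,
        0.00016188,  0.00051044]), 'joint_efforts': array([ 2.80382061e-03, -6.69123101e+01,  9.87953357e-01, -3.15149939e+01,
       -6.04422670e-02,  3.74385004e-02,  6.68791631e-05]), 'position': array([0.17251009, 0.60023957, 0.22603006]), 'ee_rot': array([-1.56102955,  0.21976973, -0.21964523]), 'force': array([-0.61686235, -0.22812776,  0.38513497]), 'ft_torque': array([ 0.01383863, -0.00585654, -0.03791945]), 'width': 1.0000464322022826} 0.0188
```

View pics/top0.png

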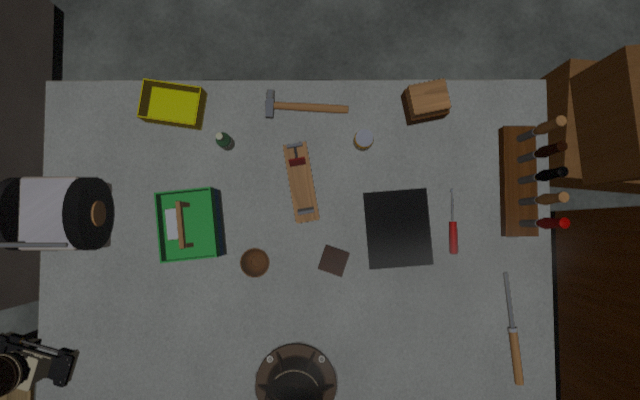

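View pics/scene0.png

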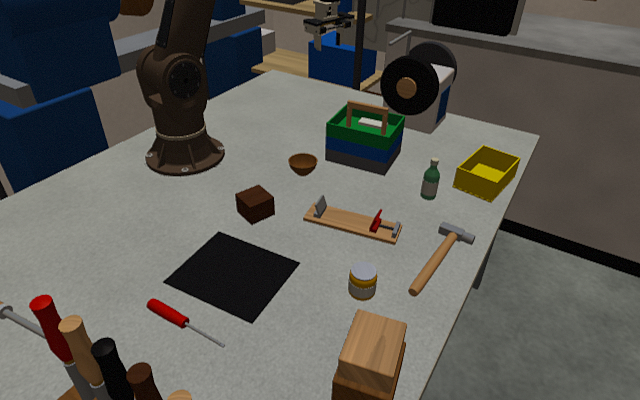

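Top view: green tray at about (187,225) with the bar upright at u≈181 and the slip to its left. Holder runs (300,182), red jaw at (297,158), stop at (306,211), mat at (398,228). The scene view shows the pile, and the holder standing between the bottle, the dark block and the mat.

```bash
python3 - <<'E'
from h import *
def rect(name,m,W):
    p=W[m][:,:2].astype(np.float32); r=cv2.minAreaRect(p); print(name,m.sum(),'med',np.round(np.nanmedian(W[m],0),4),'rect',np.round(r[0],4),np.round(r[1],4),round(r[2],2))
for n in('top','scene'):
    z=np.load(n+'0.npz');im=z['im'];W=cloud(n,z['d']);h=cv2.cvtColor(im,cv2.COLOR_RGB2HSV);H,S,V=[h[...,i].astype(int) for i in range(3)]
    X,Y,Z=W[...,0],W[...,1],W[...,2]
    print(n)
    near=(X>.25)&(X<.75)&(Y>.2)&(Y<.6)
    rect('rim',near&(H>50)&(H<75)&(S>150)&(Z>.13)&(Z<.145),W)
    rect('bar',near&(Z>.18)&(Z<.20),W)
    rect('slip',near&(Z>.10)&(Z<.125)&(S<60)&(V>100),W)
    rect('mat',(V<40)&(abs(Z-.003)<.006)&(X>.3)&(X<.75)&(Y<-.05)&(Y>-.45),W)
    hz=(X>.4)&(X<.85)&(Y>-.05)&(Y<.2)
    rect('wood',hz&(abs(Z-.012)<.004)&(S>60)&(H<25),W)
    rect('red',hz&((H<6)|(H>174))&(S>150)&(V>60),W)
    g=hz&(S<60)&(Z>.03)&(Z<.08); rect('steel',g,W)
    rect('blank',(X>.35)&(X<.6)&(Y>-.15)&(Y<.1)&(Z>.055)&(Z<.065),W)
    rect('bowl',(X>.3)&(X<.6)&(Y>.08)&(Y<.25)&(Z>.04)&(Z<.05),W)
E
```

```text
top
rim 2 med [0.487  0.3793 0.1389] rect [0.487  0.3793] [0.1245 0.    ] -173.14
bar 669 med [0.4981 0.5273 0.189 ] rect [0.5189 0.4446] [0.1981 0.3103] 0.11
slip 350 med [0.4911 0.35   0.1113] rect [0.6034 0.3011] [0.066  0.3344] 66.57
mat 3143 med [ 0.5103 -0.3162  0.0034] rect [ 0.5    -0.3186] [0.1862 0.1971] 4.54
wood 1164 med [ 0.623  -0.0157  0.0121] rect [ 0.672 -0.009] [0.3523 0.0745] 9.82
red 68 med [ 0.6829 -0.0067  0.0482] rect [ 0.6853 -0.0065] [0.022  0.0459] 11.62
steel 121 med [ 0.7263 -0.0107  0.0459] rect [0.6739 0.0396] [0.3357 0.1752] 41.07
blank 493 med [ 0.3812 -0.1134  0.0604] rect [ 0.4406 -0.0889] [0.207  0.0894] 19.98
bowl 174 med [0.3987 0.1521 0.0445] rect [0.4462 0.1864] [0.2837 0.1023] 37.55
scene
rim 321 med [0.5245 0.2338 0.1344] rect [0.4808 0.3747] [0.201  0.3217] 6.2
bar 530 med [0.5213 0.5302 0.1867] rect [0.5211 0.4417] [0.1995 0.3122] 0.24
slip 158 med [0.4875 0.3446 0.1087] rect [0.6011 0.3013] [0.0739 0.3463] 67.18
mat 6628 med [ 0.4832 -0.3304  0.0017] rect [ 0.4708 -0.2582] [0.2394 0.3267] 4.34
wood 1144 med [ 0.6359 -0.0198  0.0104] rect [0.6215 0.014 ] [0.1393 0.452 ] 86.15
red 87 med [ 0.6864 -0.0127  0.0243] rect [ 0.6843 -0.0077] [0.0146 0.0493] 5.48
steel 206 med [0.7322 0.1893 0.0453] rect [0.6097 0.0706] [0.358  0.2037] 12.3
blank 400 med [ 0.3846 -0.1155  0.0582] rect [ 0.3877 -0.1119] [0.0762 0.075 ] 89.7
bowl 255 med [0.4533 0.2179 0.0434] rect [0.4505 0.1881] [0.292  0.1057] 37.3
```

```bash
cat >> h.py <<'E'
def hsv(im):
    h=cv2.cvtColor(im,cv2.COLOR_RGB2HSV).astype(int);return h[...,0],h[...,1],h[...,2]
def comp(m):
    n,l,s,_=cv2.connectedComponentsWithStats(m.astype(np.uint8),connectivity=8)
    return l==1+np.argmax(s[1:,4]) if n>1 else m
def rect(name,m,W):
    m=comp(m);p=W[m][:,:2].astype(np.float32);p=p[~np.isnan(p).any(1)]
    if len(p)<4: print(name,'few');return
    r=cv2.minAreaRect(p); print(name,len(p),'med',np.round(np.nanmedian(W[m],0),4),'rect',np.round(r[0],4),np.round(r[1],4),round(r[2],2));return r
def plane(n,z):
    c=camera_info(n);f=200/np.tan(np.radians(c['fovy'])/2);R=np.array(c['R']);t=np.array(c['t'])
    v,u=np.mgrid[:400,:640];D=np.stack([(u-c['cx'])/f,(v-c['cy'])/f,np.ones((400,640))],-1)@R
    o=-R.T@t;k=(z-o[2])/D[...,2];return o+k[...,None]*D
E
python3 - <<'E'
from h import *
for n in('top','scene'):
    z=np.load(n+'0.npz');im=z['im'];W=cloud(n,z['d']);H,S,V=hsv(im)
    X,Y,Z=W[...,0],W[...,1],W[...,2]
    def box(a,b,c,d): return (X>a)&(X<b)&(Y>c)&(Y<d)
    print(n)
    t=box(.35,.65,.22,.52)
    rect('rim',t&(Z>.127)&(Z<.15),W)
    rect('greenall->rimplane',(H>50)&(H<80)&(S>150)&t&(Z>.09)&(Z<.145),plane(n,.138))
    rect('bar',t&(Z>.176)&(Z<.20),W)
    rect('barplane',t&(Z>.176)&(Z<.20),plane(n,.188))
    rect('slip',t&(Z>.10)&(Z<.125)&(S<60)&(V>80),W)
    rect('mat',comp((V<60)&box(.3,.75,-.5,-.1)),plane(n,.003))
    hz=box(.4,.85,-.07,.12)
    w=rect('wood',hz&(abs(Z-.012)<.005)&(S>60)&(H<25),plane(n,.012))
    rect('stop',box(.5,.62,-.07,.07)&(Z>.025),W)
    rect('red',hz&((H<6)|(H>174))&(S>150)&(V>60),W)
    rect('blank',box(.3,.5,-.2,.0)&(Z>.045),W)
    rect('bowl',box(.3,.5,.08,.25)&(Z>.03),W)
    rect('oil',box(.6,.9,.15,.35)&(Z>.05),W)
    rect('tin',box(.6,.9,-.35,-.1)&(Z>.05),W)
    if n=='top':
        m=comp(t&(Z>.127)&(Z<.15)); print(np.histogram(Z[t&(Z>.02)],20))
        print(im[200:240:6,385],im[228,360:440:8].tolist())
E
```

```text
top
rim 586 med [0.5022 0.3383 0.1374] rect [0.4873 0.3022] [0.2002 0.1629] 5.92
greenall->rimplane few
bar 297 med [0.4868 0.3002 0.1875] rect [0.4875 0.3018] [0.1284 0.0161] 6.37
barplane 297 med [0.4868 0.3002 0.188 ] rect [0.4879 0.2996] [0.1283 0.0178] 6.04
slip 341 med [0.4897 0.3504 0.1112] rect [0.4912 0.3509] [0.0902 0.0357] 2.64
mat 4797 med [ 0.4757 -0.32    0.003 ] rect [ 0.4758 -0.3204] [0.2371 0.1991] 4.44
wood 1443 med [ 0.6106 -0.019   0.012 ] rect [ 0.6201 -0.0179] [0.2473 0.0745] 9.79
stop 83 med [ 0.5283 -0.0325  0.0459] rect [ 0.5294 -0.0339] [0.0177 0.0496] 8.99
red 68 med [ 0.6829 -0.0067  0.0482] rect [ 0.6853 -0.0065] [0.022  0.0459] 11.62
blank 632 med [ 0.3784 -0.1165  0.0604] rect [ 0.3781 -0.1181] [0.0747 0.075 ] 70.66
bowl 606 med [0.4426 0.2215 0.1003] rect [0.4462 0.2314] [0.1045 0.0387] 0.94
oil 209 med [0.7355 0.2062 0.0868] rect [0.7385 0.2095] [0.0362 0.0429] 50.56
tin 297 med [ 0.7448 -0.211   0.0648] rect [ 0.7461 -0.2112] [0.0551 0.0565] 23.79
(array([  35,   23,   25,   28,   32,   23,   27,   33,  811, 1755,  446,
        151,  143,  455,   55,
[... 920 characters left out ...]
079] rect [0.4813 0.3508] [0.0827 0.0581] 7.9
mat 6616 med [ 0.4848 -0.3319  0.003 ] rect [ 0.4767 -0.322 ] [0.2381 0.1981] 4.43
wood 1340 med [ 0.619  -0.0288  0.012 ] rect [ 0.623  -0.0234] [0.2495 0.0787] 9.42
stop 137 med [ 0.5334 -0.0372  0.0408] rect [ 0.5316 -0.0347] [0.0166 0.0534] 7.85
red 86 med [ 0.6864 -0.0125  0.0241] rect [ 0.684 -0.008] [0.0134 0.0492] 10.1
blank 617 med [ 0.3864 -0.1257  0.0577] rect [ 0.3798 -0.1195] [0.0769 0.0807] 70.49
bowl 1011 med [0.4485 0.2179 0.087 ] rect [0.4434 0.219 ] [0.0406 0.1095] 77.63
oil 336 med [0.7463 0.2011 0.0804] rect [0.7443 0.2033] [0.0333 0.0429] 85.85
tin 525 med [ 0.7522 -0.2187  0.0633] rect [ 0.7499 -0.2136] [0.0561 0.0559] 34.46
```

```bash
cat >> h.py <<'E'
from scipy.spatial.transform import Rotation as Ro
def st():
    s=arm.observe();R=Ro.from_rotvec(s['ee_rot']).as_matrix();z=R[:,2]
    print('t',round(s['clock'],2),'p',np.round(s['position'],4),'fing',np.round(R[:,1],3),'jawyaw',round(np.degrees(np.arctan2(z[1],z[0])),2),'F',np.round(s['force'],2),'w',round(s['width'],3),'j',np.round(s['joints'],2))
E
python3 -c "
from h import *
st()"
```

```text
t 0.1 p [0.1725 0.6002 0.226 ] fing [-0.    -0.001 -1.   ] jawyaw 73.97 F [-0.62 -0.23  0.39] w 1.0 j [-1.39  0.44  0.02  1.57 -0.01  1.13 -0.08]
```

Emit:
{"name": "carry_out", "arguments": {"steps": [1,0.25,-0.25,0.05,0,1,0.6,-0.6,0.1,0,1,1,-1,0.1,0]}}

```text
clock: 0.4
position: [0.2685, 0.5046, 0.2368]
ee_rot: [-1.559, 0.218, -0.218]
force: [0.8, 0.8, 0.4]
width: 0.999
```

Emit:
{"name": "carry_out", "arguments": {"steps": [1,0.5,-0.5,0,0.18,1,1,-1,0,0.36,1,1,-1,0,0.49]}}

```text
clock: 0.7
position: [0.3696, 0.4029, 0.2366]
ee_rot: [-1.57, -0.086, 0.086]
force: [0.6, 1.0, 0.0]
width: 1.0
```

Emit:
{"name": "carry_out", "arguments": {"steps": [0.7,0.5,-0.45,0,0,0.7,1,-0.9,0,0,0.7,1,-0.99,0,0,0.7,1,-0.99,0,0]}}

```text
clock: 1.1
position: [0.4724, 0.2997, 0.2365]
ee_rot: [-1.573, -0.076, 0.074]
force: [1.0, -0.5, 0.1]
width: 0.717
```

```bash
python3 -c "
from h import *
st()"
```

```text
t 1.1 p [0.4724 0.2997 0.2365] fing [ 0.002 -0.003 -1.   ] jawyaw 95.45 F [ 0.99 -0.48  0.05] w 0.717 j [-0.74  0.32  0.1   1.73 -0.03  1.1   1.04]
```

Emit:
{"name": "carry_out", "arguments": {"steps": [0.7,0.15,0.01,-0.2,0.01,0.6,0.15,0.01,-0.5,0.01,0.6,0.15,0.01,-0.78,0.01,0.6,0.15,0.01,-0.78,0.01]}}

```text
clock: 1.5
position: [0.4804, 0.3061, 0.1551]
ee_rot: [-1.573, -0.084, 0.094]
force: [-0.8, 0.1, 0.4]
width: 0.602
```

Emit:
{"name": "carry_out", "arguments": {"steps": [0,0,0,0,0,0,0,0,0,0,0,0,0,0,0,0,0,0,0,0,0,0,0,0,0,0,0,0,0,0], "grip_force": 45}}

```text
clock: 2.1
position: [0.4834, 0.3064, 0.1593]
ee_rot: [-1.57, -0.088, 0.087]
force: [-0.4, -5.3, 5.8]
width: 0.147
```

```bash
python3 -c "
from h import *
st()"
```

```text
t 2.1 p [0.4834 0.3064 0.1593] fing [ 0.001 -0.001 -1.   ] jawyaw 96.41 F [-0.39 -5.32  5.8 ] w 0.147 j [-0.72  0.41  0.09  1.79 -0.04  0.94  1.07]
```

Emit:
{"name": "carry_out", "arguments": {"steps": [0,0,0,0.05,0,0,0,0,0.15,0,0,0,0,0.3,0,0,0,0,0.45,0,0,0,0,0.6,0,0,0,0,0.7,0,0,0,0,0.7,0]}}

```text
clock: 2.8
position: [0.4835, 0.3081, 0.2303]
ee_rot: [-1.567, -0.09, 0.087]
force: [0.6, 0.5, -5.1]
width: 0.148
```

```bash
python3 - <<'E'
from h import *
st()
im,d=look('scene','scene1.png'); im2,d2=look('top')
np.savez('top1.npz',im=im2,d=d2)
cv2.imwrite('pics/both1.png',cv2.cvtColor(np.vstack([im[60:260,200:520],im2[140:340,80:400]]),cv2.COLOR_RGB2BGR))
E
```

```text
t 2.8 p [0.4835 0.3081 0.2303] fing [ 0.002  0.002 -1.   ] jawyaw 96.48 F [ 0.57  0.49 -5.1 ] w 0.148 j [-0.73  0.34  0.09  1.71 -0.04  1.09  1.06]
```

View pics/both1.png

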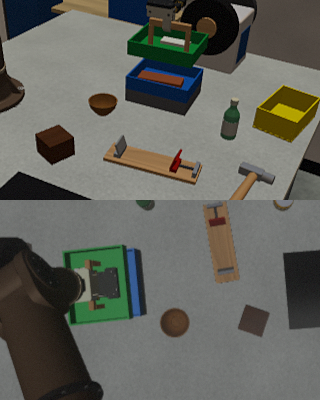

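The tray hangs level and clear with the slip in it; blue tray and terracotta stone are below. Carrying to the mat.

Emit:
{"name": "carry_out", "arguments": {"steps": [0,0,-0.1,0,0,0,0,-0.25,0,0,0,0,-0.45,0,0,0,0,-0.7,0,0,0,0,-1,0,0]}}

```text
clock: 3.4
position: [0.4825, 0.2054, 0.2282]
ee_rot: [-1.569, -0.088, 0.089]
force: [-0.2, -1.0, -5.2]
width: 0.149
```

Emit:
{"name": "carry_out", "arguments": {"steps": [0,0,-0.33,0,0,0,0,-0.67,0,0,0,0,-1,0,0]}}

```text
clock: 3.7
position: [0.4822, 0.1042, 0.2284]
ee_rot: [-1.57, -0.087, 0.088]
force: [-0.2, 0.2, -5.4]
width: 0.144
```

Emit:
{"name": "carry_out", "arguments": {"steps": [0,0,-0.33,0,0,0,0,-0.67,0,0,0,0,-1,0,0]}}

```text
clock: 4.0
position: [0.4819, 0.0044, 0.2285]
ee_rot: [-1.569, -0.087, 0.088]
force: [0.8, -0.4, -5.5]
width: 0.147
```

Emit:
{"name": "carry_out", "arguments": {"steps": [0,0,-0.33,0,0,0,0,-0.67,0,0,0,0,-1,0,0]}}

```text
clock: 4.3
position: [0.4816, -0.0954, 0.2285]
ee_rot: [-1.569, -0.087, 0.088]
force: [0.5, 0.5, -5.4]
width: 0.15
```

Emit:
{"name": "carry_out", "arguments": {"steps": [0,-0.02,-0.33,0,0,0,-0.05,-0.67,0,0,0,-0.1,-1,0,0]}}

```text
clock: 4.6
position: [0.4714, -0.1952, 0.2285]
ee_rot: [-1.569, -0.087, 0.088]
force: [0.4, -0.3, -4.7]
width: 0.147
```

Emit:
{"name": "carry_out", "arguments": {"steps": [0,0,-0.33,0,0,0,0,-0.6,0,0,0,0,-0.83,0,0,0,0,-1,0,0]}}

```text
clock: 5.0
position: [0.4709, -0.2955, 0.2284]
ee_rot: [-1.57, -0.085, 0.087]
force: [-0.0, 1.1, -5.7]
width: 0.145
```

Emit:
{"name": "carry_out", "arguments": {"steps": [0,0,-0.12,0,0,0,0,-0.2,0,0,0,0,-0.23,-0.1,0,0,0,-0.23,-0.3,0,0,0,-0.23,-0.6,0,0,0,-0.23,-0.9,0,0,0,-0.23,-1,0,0,0,-0.23,-1,0]}}

```text
clock: 5.8
position: [0.472, -0.3143, 0.1271]
ee_rot: [-1.567, -0.087, 0.092]
force: [0.2, 0.9, -4.3]
width: 0.149
```

```bash
python3 -c "
from h import *
st()"
```

```text
t 5.8 p [ 0.472  -0.3143  0.1271] fing [-0.003  0.002 -1.   ] jawyaw 96.51 F [ 0.19  0.87 -4.32] w 0.149 j [ 0.23  0.46  0.37  1.85 -0.21  0.87  2.38]
```

Emit:
{"name": "carry_out", "arguments": {"steps": [0,0,0,-0.2,0,0,0,0,-0.4,0,0,0,0,-0.47,0,0,0,0,-0.5,0,0,0,0,-0.52,0,0,0,0,-0.54,0,0,0,0,-0.54,0]}}

```text
clock: 6.5
position: [0.4733, -0.3158, 0.0752]
ee_rot: [-1.569, -0.089, 0.088]
force: [-0.2, 0.4, -5.8]
width: 0.153
```

```bash
python3 -c "
from h import *
st()"
```

```text
t 6.5 p [ 0.4733 -0.3158  0.0752] fing [ 0.001 -0.    -1.   ] jawyaw 96.46 F [-0.19  0.42 -5.76] w 0.153 j [ 0.25  0.53  0.34  1.9  -0.25  0.76  2.41]
```

Not yet in contact; lower by small steps.

Emit:
{"name": "carry_out", "arguments": {"steps": [0,0,0,-0.01,0,0,0,0,-0.02,0,0,0,0,-0.02,0]}}

```text
clock: 6.8
position: [0.4733, -0.3159, 0.0743]
ee_rot: [-1.569, -0.09, 0.087]
force: [-4.2, 3.9, 12.4]
width: 0.146
```

Emit:
{"name": "carry_out", "arguments": {"steps": [0,0,0,-0.01,0,0,0,0,-0.02,0,0,0,0,-0.02,0]}}

```text
clock: 7.1
position: [0.4734, -0.3158, 0.0742]
ee_rot: [-1.569, -0.09, 0.086]
force: [-11.0, 8.5, 35.4]
width: 0.146
```

Emit:
{"name": "carry_out", "arguments": {"steps": [0,0,0,0.03,0,0.2,0,0,0.03,0,0.5,0,0,0.03,0,0.5,0,0,0.03,0,0.5,0,0,0.03,0,0.5,0,0,0.03,0]}}

```text
clock: 7.7
position: [0.473, -0.3157, 0.0736]
ee_rot: [-1.569, -0.088, 0.089]
force: [0.6, 0.3, 0.6]
width: 0.479
```

Emit:
{"name": "carry_out", "arguments": {"steps": [0.5,0,0,0.1,0,0.5,0,0,0.4,0,0.5,0,0,0.8,0,0.5,0,0,1,0]}}

```text
clock: 8.1
position: [0.4738, -0.3166, 0.1774]
ee_rot: [-1.571, -0.091, 0.086]
force: [0.9, -0.2, -0.9]
width: 0.499
```

Emit:
{"name": "carry_out", "arguments": {"steps": [1,0,0.3,0.2,0,1,0,0.7,0.3,0,1,0,1,0.3,0]}}

```text
clock: 8.4
position: [0.4738, -0.2143, 0.206]
ee_rot: [-1.569, -0.091, 0.086]
force: [-0.0, 0.3, -0.2]
width: 0.713
```

```bash
python3 - <<'E'
from h import *
st()
im,d=look('top'); W=cloud('top',d);H,S,V=hsv(im);X,Y,Z=W[...,0],W[...,1],W[...,2]
im2,d2=look('scene')
cv2.imwrite('pics/both2.png',cv2.cvtColor(np.hstack([im[130:330,100:500],im2[60:260,200:520]]),cv2.COLOR_RGB2BGR))
def box(a,b,c,d): return (X>a)&(X<b)&(Y>c)&(Y<d)
def run(n,W,im):
    global X,Y,Z
    H,S,V=hsv(im);X,Y,Z=W[...,0],W[...,1],W[...,2]
    t=box(.35,.65,.18,.45)
    rect('stone',t&(Z>.06)&(Z<.095)&((H<15)|(H>172))&(S>90),W)
    rect('stoneplane',t&(Z>.06)&(Z<.095)&((H<15)|(H>172))&(S>90),plane(n,.080))
    rect('bluerim',t&(Z>.085)&(Z<.105)&(H>95)&(H<125),W)
    g=box(.33,.65,-.46,-.18)&(H>50)&(H<85)&(S>120)&(Z>.04)&(Z<.06)
    rect('greenrim',g,W)
    rect('stop',box(.5,.58,-.07,.07)&(Z>.025)&(Z<.07),W)
    rect('slip',box(.35,.62,-.45,-.15)&(Z>.018)&(Z<.035)&(S<60)&(V>80),W)
run('top',W,im);run('scene',cloud('scene',d2),im2)
E
```

```text
t 8.4 p [ 0.4738 -0.2143  0.206 ] fing [ 0.003 -0.    -1.   ] jawyaw 96.47 F [-0.    0.28 -0.16] w 0.713 j [ 0.02  0.29  0.38  1.88 -0.13  0.99  2.14]
stone 754 med [0.4807 0.2884 0.0805] rect [0.4799 0.2894] [0.1351 0.0499] 11.15
stoneplane 754 med [0.4807 0.2884 0.08  ] rect [0.48   0.2886] [0.1349 0.0487] 11.65
bluerim 555 med [0.4869 0.3139 0.0937] rect [0.4869 0.3023] [0.1999 0.1631] 5.92
greenrim 115 med [ 0.5727 -0.3748  0.0523] rect [ 0.5696 -0.3486] [0.1243 0.0573] 63.43
stop 81 med [ 0.5283 -0.0349  0.0472] rect [ 0.5303 -0.034 ] [0.0162 0.0494] 8.07
slip few
stone 383 med [0.4891 0.2846 0.0775] rect [0.4806 0.2875] [0.1398 0.0569] 11.05
stoneplane 383 med [0.4906 0.2809 0.08  ] rect [0.4857 0.2783] [0.1427 0.061 ] 11.84
bluerim 433 med [0.4939 0.2821 0.09  ] rect [0.4878 0.3017] [0.2024 0.1696] 6.68
greenrim 1307 med [ 0.491  -0.3419  0.0492] rect [ 0.479 -0.318] [0.2019 0.1633] 6.41
stop 135 med [ 0.5339 -0.0367  0.0411] rect [ 0.5326 -0.034 ] [0.0171 0.0535] 11.3
slip 126 med [ 0.4675 -0.2845  0.0242] rect [ 0.4669 -0.2834] [0.0625 0.0145] 6.23
```

View pics/both2.png

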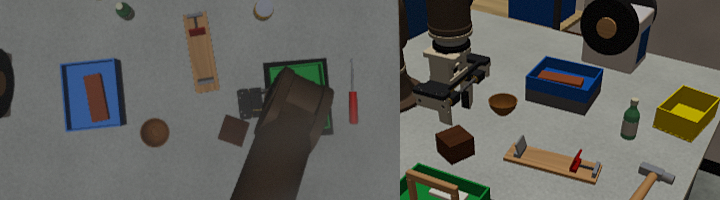

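Step 1 looks right: green tray at (.479,-.318), slip inside. The stone in the blue tray lies at about (.480,.289), yaw 11.3°. Going back for it.

Emit:
{"name": "carry_out", "arguments": {"steps": [0.75,0,0.4,0,0.1,0.75,0.03,0.8,0,0.1,0.75,0.06,1,0,0.1]}}

```text
clock: 8.8
position: [0.479, -0.113, 0.2042]
ee_rot: [-1.564, -0.152, 0.152]
force: [-0.8, -0.1, -0.3]
width: 0.749
```

Emit:
{"name": "carry_out", "arguments": {"steps": [0.75,0,0.5,0,0,0.75,0,1,0,0]}}

```text
clock: 9.0
position: [0.4792, -0.0155, 0.2044]
ee_rot: [-1.566, -0.149, 0.147]
force: [1.1, 0.1, -0.1]
width: 0.75
```

Emit:
{"name": "carry_out", "arguments": {"steps": [0.75,0,0.5,0,0,0.75,0,1,0,0]}}

```text
clock: 9.2
position: [0.4791, 0.0855, 0.2045]
ee_rot: [-1.566, -0.15, 0.148]
force: [0.9, -0.4, -0.1]
width: 0.751
```

Emit:
{"name": "carry_out", "arguments": {"steps": [0.75,0,0.5,0,0,0.75,0,1,0,0]}}

```text
clock: 9.4
position: [0.4792, 0.1856, 0.2045]
ee_rot: [-1.566, -0.15, 0.149]
force: [0.4, 0.1, -0.0]
width: 0.749
```

Emit:
{"name": "carry_out", "arguments": {"steps": [0.75,0,0.4,0,0,0.75,0,0.8,0,0,0.75,0,1,0,0,0.75,0,1,-0.3,0,0.75,0,1,-0.3,0,0.75,0,1,-0.3,0]}}

```text
clock: 10.0
position: [0.4792, 0.2831, 0.1739]
ee_rot: [-1.567, -0.148, 0.15]
force: [0.5, 0.8, 0.2]
width: 0.748
```

```bash
python3 -c "
from h import *
st()"
```

```text
t 10.0 p [0.4792 0.2831 0.1739] fing [-0.001 -0.001 -1.   ] jawyaw 100.89 F [0.53 0.77 0.16] w 0.748 j [-0.72  0.37  0.12  1.82 -0.05  0.96  1.18]
```

Emit:
{"name": "carry_out", "arguments": {"steps": [0.75,0.01,0.07,-0.3,0.01,0.75,0.01,0.07,-0.6,0.01,0.75,0.01,0.07,-0.8,0.01,0.75,0.01,0.07,-0.95,0.01,0.75,0.01,0.07,-1,0.01]}}

```text
clock: 10.5
position: [0.4804, 0.2903, 0.0737]
ee_rot: [-1.566, -0.155, 0.156]
force: [-0.1, 0.4, 0.3]
width: 0.748
```

Emit:
{"name": "carry_out", "arguments": {"steps": [0.75,0,0,-0.08,0,0.75,0,0,-0.13,0,0.75,0,0,-0.13,0]}}

```text
clock: 10.8
position: [0.4801, 0.2912, 0.0608]
ee_rot: [-1.565, -0.156, 0.156]
force: [-0.5, 0.8, -0.2]
width: 0.749
```

```bash
python3 -c "
from h import *
st()"
```

```text
t 10.8 p [0.4801 0.2912 0.0608] fing [ 0.  0. -1.] jawyaw 101.4 F [-0.54  0.8  -0.24] w 0.749 j [-0.71  0.52  0.1   1.91 -0.07  0.71  1.2 ]
```

Emit:
{"name": "carry_out", "arguments": {"steps": [0.6,0,0,0,0,0.5,0,0,0,0,0.5,0,0,0,0,0.3,0,0,0,0,0.3,0,0,0,0], "grip_force": 30}}

```text
clock: 11.3
position: [0.4802, 0.2916, 0.0612]
ee_rot: [-1.565, -0.157, 0.156]
force: [-0.9, -0.2, 4.2]
width: 0.543
```

Emit:
{"name": "carry_out", "arguments": {"steps": [0.3,0,0,0.1,0,0.3,0,0,0.3,0,0.3,0,0,0.6,0,0.3,0,0,1,0]}}

```text
clock: 11.7
position: [0.4786, 0.2902, 0.1605]
ee_rot: [-1.567, -0.153, 0.159]
force: [0.9, 0.4, -4.1]
width: 0.542
```

Emit:
{"name": "carry_out", "arguments": {"steps": [0.3,0,-0.1,0.2,0,0.3,0,-0.3,0.2,0,0.3,0,-0.6,0.2,0,0.3,0,-1,0.2,0]}}

```text
clock: 12.1
position: [0.4793, 0.1917, 0.181]
ee_rot: [-1.564, -0.158, 0.159]
force: [1.2, -0.6, -4.3]
width: 0.539
```

```bash
python3 -c "
from h import *
st()
im,d=look('scene','scene3.png');W=cloud('scene',d);H,S,V=hsv(im);X,Y,Z=W[...,0],W[...,1],W[...,2]
rect('stone',(X>.35)&(X<.65)&(Y>.08)&(Y<.3)&(Z>.13)&(Z<.23)&((H<15)|(H>172))&(S>90),W)
"
```

```text
t 12.1 p [0.4793 0.1917 0.181 ] fing [-0.     0.001 -1.   ] jawyaw 101.57 F [ 1.2  -0.63 -4.28] w 0.539 j [-0.6   0.3   0.14  1.9  -0.05  0.94  1.34]
stone 335 med [0.5211 0.1808 0.1965] rect [0.5129 0.1998] [0.0716 0.0679] 9.69
```

View pics/scene3.png

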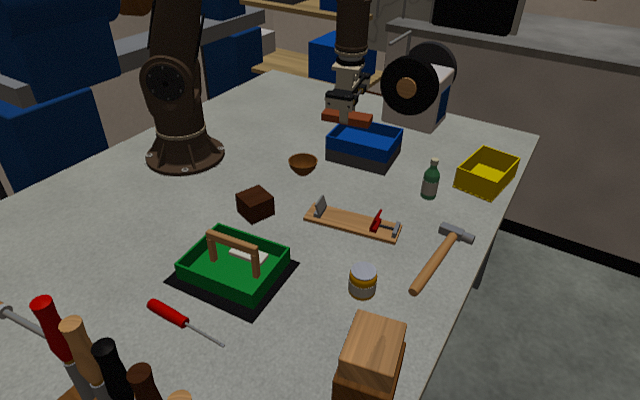

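Stone is held level and green tray stands squarely on the mat with the slip inside. Moving over the holder (seat ≈ (.6095,-.020), yaw 9.6°).

Emit:
{"name": "carry_out", "arguments": {"steps": [0.3,0.3,-0.3,0,0,0.3,0.6,-0.65,0,-0.02,0.3,1,-1,0,-0.042]}}

```text
clock: 12.45
position: [0.5774, 0.0922, 0.1811]
ee_rot: [-1.567, -0.13, 0.132]
force: [0.9, 1.3, -4.0]
width: 0.542
```

Emit:
{"name": "carry_out", "arguments": {"steps": [0.3,0.15,-0.3,0,0,0.3,0.25,-0.6,0,0,0.3,0.32,-0.85,0,0,0.3,0.32,-1,0,0]}}

```text
clock: 12.85
position: [0.6097, -0.0095, 0.1806]
ee_rot: [-1.568, -0.128, 0.129]
force: [0.1, 0.3, -3.3]
width: 0.542
```

Emit:
{"name": "carry_out", "arguments": {"steps": [0.3,0,-0.11,-0.2,0,0.3,0,-0.11,-0.5,0,0.3,0,-0.11,-0.8,0,0.3,0,-0.11,-0.8,0,0.3,0,-0.11,-0.8,0]}}

```text
clock: 13.35
position: [0.6091, -0.0169, 0.1011]
ee_rot: [-1.566, -0.13, 0.132]
force: [0.7, -0.0, -3.1]
width: 0.541
```

```bash
python3 - <<'E'
from h import *
st()
im,d=look('scene');W=cloud('scene',d);H,S,V=hsv(im);X,Y,Z=W[...,0],W[...,1],W[...,2]
b=(X>.45)&(X<.8)&(Y>-.12)&(Y<.08)
rect('terracotta+red',b&((H<15)|(H>172))&(S>120)&(Z>.07),W)
cv2.imwrite('pics/s4.png',cv2.cvtColor(cv2.resize(im[120:280,260:460],None,fx=3,fy=3),cv2.COLOR_RGB2BGR))
E
```

```text
t 13.35 p [ 0.6091 -0.0169  0.1011] fing [-0.001  0.    -1.   ] jawyaw 99.56 F [ 0.71 -0.04 -3.14] w 0.541 j [-0.2   0.54  0.2   1.76 -0.14  0.86  1.8 ]
terracotta+red 439 med [ 0.6526 -0.0266  0.1172] rect [ 0.6546 -0.0425] [0.0598 0.1148] 11.22
```

View pics/s4.png

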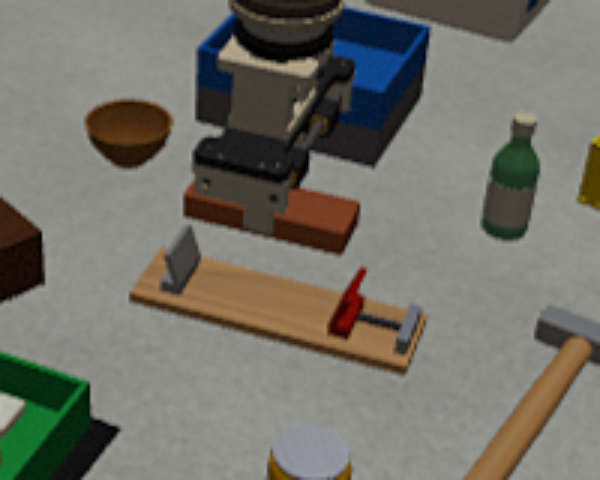

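```bash
python3 - <<'E'
from h import *
P=lambda u,v,z:plane_pt(u,v,z)
c=camera_info('scene');f=200/np.tan(np.radians(c['fovy'])/2);R=np.array(c['R']);t=np.array(c['t']);o=-R.T@t
def P(x,y,z):
    u,v=260+(x+.5)/3-.5,120+(y+.5)/3-.5
    D=np.array([(u-c['cx'])/f,(v-c['cy'])/f,1])@R;return (o+(z-o[2])/D[2]*D)[:2]
a,b=P(131,291,.012),P(407,363,.012); e=(b-a)/np.linalg.norm(b-a);n=np.array([-e[1],e[0]])
print('base near edge',a,b,np.linalg.norm(b-a),np.degrees(np.arctan2(e[1],e[0])))
seat=a+.113*e+.0375*n; print('seat',seat)
for k,q in dict(sl=P(187,219,.095),sr=P(343,251,.095),slt=P(185,187,.120),srt=P(345,220,.120),jaw=P(331,333,.012),stop=P(163,288,.012)).items():
    print(k,np.round([(q-seat)@e,(q-seat)@n],4))
E
```

```text
base near edge [ 0.50564462 -0.07440272] [ 0.74900208 -0.02965838] 0.24743667096161717 10.418195574067095
seat [ 0.61000054 -0.01708698]
sl [-0.0665 -0.0262]
sr [ 0.0669 -0.0189]
slt [-0.0724 -0.0168]
srt [ 0.064 -0.011]
jaw [ 0.0657 -0.0248]
stop [-0.0886 -0.0227]
```

Emit:
{"name": "carry_out", "arguments": {"steps": [0.3,0.04,-0.02,-0.2,0,0.3,0.04,-0.02,-0.4,0,0.3,0.04,-0.02,-0.5,0,0.3,0.04,-0.02,-0.5,0]}}

```text
clock: 13.8
position: [0.6132, -0.0193, 0.0508]
ee_rot: [-1.567, -0.13, 0.131]
force: [-0.6, -0.0, -3.7]
width: 0.539
```

Emit:
{"name": "carry_out", "arguments": {"steps": [0.3,0,0,-0.04,0,0.3,0,0,-0.08,0,0.3,0,0,-0.12,0,0.3,0,0,-0.12,0]}}

```text
clock: 14.2
position: [0.6131, -0.0195, 0.0385]
ee_rot: [-1.567, -0.13, 0.131]
force: [-4.5, 0.1, -0.3]
width: 0.538
```

Emit:
{"name": "carry_out", "arguments": {"steps": [0.3,0,0,-0.03,0,0.3,0,0,-0.06,0,0.3,0,0,-0.1,0,0.3,0,0,-0.1,0]}}

```text
clock: 14.6
position: [0.616, -0.0194, 0.0302]
ee_rot: [-1.567, -0.134, 0.127]
force: [-0.7, 1.3, 7.8]
width: 0.542
```

Emit:
{"name": "carry_out", "arguments": {"steps": [0.3,0,0,-0.03,0,0.3,0,0,-0.06,0,0.3,0,0,-0.07,0,0.3,0,0,-0.07,0]}}

```text
clock: 15.0
position: [0.6181, -0.0191, 0.0248]
ee_rot: [-1.567, -0.138, 0.124]
force: [0.4, 2.6, 17.7]
width: 0.541
```

Emit:
{"name": "carry_out", "arguments": {"steps": [0.3,0.03,0,0,0,0.3,0.06,0,0,0,0.3,0.06,0,0,0]}}

```text
clock: 15.3
position: [0.619, -0.0193, 0.023]
ee_rot: [-1.566, -0.129, 0.131]
force: [-12.0, 0.9, 19.1]
width: 0.545
```

```bash
python3 - <<'E'
from h import *
st()
im,d=look('scene')
cv2.imwrite('pics/s5.png',cv2.cvtColor(cv2.resize(im[130:280,270:430],None,fx=4,fy=4,interpolation=cv2.INTER_CUBIC),cv2.COLOR_RGB2BGR))
E
```

```text
t 15.3 p [ 0.619  -0.0193  0.023 ] fing [-0.001  0.001 -1.   ] jawyaw 99.51 F [-12.04   0.86  19.09] w 0.545 j [-0.17  0.65  0.17  1.79 -0.16  0.72  1.83]
```

View pics/s5.png

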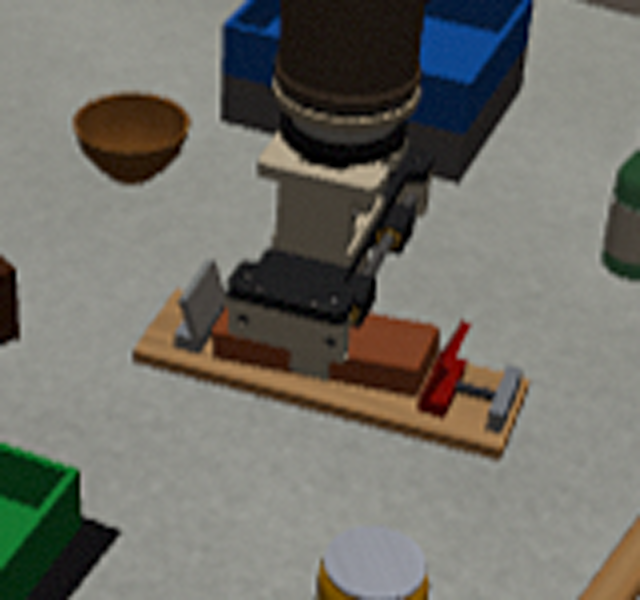

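```bash
python3 - <<'E'
from h import *
st()
im,d=look('scene');W=cloud('scene',d);H,S,V=hsv(im);X,Y,Z=W[...,0],W[...,1],W[...,2]
c=camera_info('scene')
b=(X>.45)&(X<.8)&(Y>-.08)&(Y<.06)
terr=((H<15)|(H>172))&(S>100)&(S<200)&b
e=np.array([np.cos(.169),np.sin(.169)]);n=np.array([-e[1],e[0]]);seat=np.array([.6095,-.019])
xh=(W[...,:2]-seat)@e;yh=(W[...,:2]-seat)@n
for a in np.arange(-.08,.08,.01):
    m=terr&(xh>a)&(xh<a+.01)&(Z>.028)&(abs(yh)<.02)
    w=b&(xh>a)&(xh<a+.01)&(Z<.02)&(Z>.005)&(abs(yh)<.037)
    if m.sum()>5: print(round(a,2),m.sum(),round(np.median(Z[m]),4),'wood',w.sum(),round(np.median(Z[w]),4) if w.any() else '')
r=b&((H<4)|(H>176))&(S>200); print('redmed',r.sum(),np.median(xh[r]),xh[r].min(),xh[r].max(),Z[r].max())
z=np.load('scene0.npz');im=z['im'];W=cloud('scene',z['d']);H,S,V=hsv(im);X,Y,Z=W[...,0],W[...,1],W[...,2]
b=(X>.45)&(X<.8)&(Y>-.08)&(Y<.06);xh=(W[...,:2]-seat)@e
r=b&((H<4)|(H>176))&(S>200); print('red before',r.sum(),np.median(xh[r]),xh[r].min(),xh[r].max())
E
```

```text
t 15.35 p [ 0.619  -0.0193  0.0231] fing [-0.001  0.001 -1.   ] jawyaw 99.51 F [-11.96   2.08  18.11] w 0.542 j [-0.17  0.65  0.17  1.79 -0.16  0.71  1.83]
-0.08 15 0.5364 wood 37 0.0136
-0.07 42 0.5359 wood 17 0.0099
-0.06 70 0.5272 wood 19 0.01
-0.05 63 0.5189 wood 16 0.0113
-0.04 60 0.5085 wood 21 0.0118
-0.03 50 0.4982 wood 19 0.0126
-0.02 55 0.4881 wood 17 0.012
-0.01 47 0.4772 wood 19 0.0105
-0.0 47 0.4659 wood 17 0.0099
0.01 52 0.454 wood 17 0.0112
0.02 37 0.4345 wood 20 0.0099
0.03 94 0.3491 wood 21 0.0103
0.04 147 0.3469 wood 20 0.0104
0.05 113 0.374 wood 21 0.0109
0.06 51 0.048 wood 25 0.0105
0.07 38 0.0459 wood 27 0.0104
redmed 122 0.09009609635450429 0.00129655800993897 0.0957617668171212 0.3433249958965117
red before 113 0.07703127310669466 0.06698457180914033 0.0822405189096109
```

```bash
python3 - <<'E'
from h import *
e=np.array([np.cos(.169),np.sin(.169)]);n=np.array([-e[1],e[0]]);seat=np.array([.6095,-.019])
for cam in('scene','top'):
    im,d=look(cam);W=cloud(cam,d);H,S,V=hsv(im);X,Y,Z=W[...,0],W[...,1],W[...,2]
    xh=(W[...,:2]-seat)@e;yh=(W[...,:2]-seat)@n
    terr=((H<15)|(H>172))&(S>100)&(abs(xh)<.1)&(abs(yh)<.03)&(Z<.07)&(Z>.02)
    print(cam)
    for a in np.arange(-.09,.1,.01):
        m=terr&(xh>a)&(xh<a+.01)
        if m.sum()>3: print(round(a,2),m.sum(),np.round(np.percentile(Z[m],[10,50,90]),4),'H',np.median(H[m]),'S',np.median(S[m]),'V',np.median(V[m]))
E
```

```text
scene
-0.07 7 [0.0291 0.0342 0.0352] H 10.0 S 181.0 V 109.0
-0.06 24 [0.0214 0.0331 0.0362] H 10.0 S 196.0 V 80.0
-0.05 14 [0.0222 0.0265 0.0344] H 9.0 S 199.0 V 56.0
-0.04 14 [0.0218 0.0274 0.0337] H 9.0 S 197.0 V 56.0
-0.03 18 [0.0217 0.0275 0.0338] H 9.0 S 204.0 V 54.5
-0.02 13 [0.0227 0.0278 0.0342] H 9.0 S 209.0 V 55.0
0.01 4 [0.0242 0.0282 0.031 ] H 10.5 S 153.0 V 56.0
0.02 28 [0.0242 0.0423 0.0446] H 10.0 S 181.0 V 101.5
0.03 60 [0.0303 0.0436 0.0457] H 10.0 S 183.0 V 121.0
0.04 62 [0.0303 0.0445 0.0468] H 10.0 S 183.0 V 121.0
0.05 62 [0.0331 0.0456 0.0476] H 10.0 S 181.0 V 121.0
0.06 64 [0.0317 0.0462 0.048 ] H 10.0 S 180.0 V 121.5
0.07 85 [0.0279 0.0422 0.0478] H 10.0 S 192.0 V 74.0
0.08 53 [0.0217 0.0326 0.0494] H 2.0 S 243.0 V 79.0
0.09 65 [0.0212 0.0246 0.0523] H 1.0 S 251.0 V 114.0
top
```

The stone has pivoted in the pads: its stop end is on the bed, while the jaw end is about 11 mm high on the flare. I'll let go and press the jaw end down with closed fingertips.

Emit:
{"name": "carry_out", "arguments": {"steps": [0.55,0,0,0,0,0.65,0,0,0,0,0.72,0,0,0,0,0.72,0,0,0,0,0.72,0,0,0.2,0,0.72,0,0,0.5,0,0.3,0,0,0.7,0,0,0.1,0,0.7,0,0,0.3,0.05,0.7,0,0,0.37,0.06,0.7,0,0,0.37,0.06,0.7,0]}}

```text
clock: 16.6
position: [0.6571, -0.0133, 0.0907]
ee_rot: [-1.567, -0.131, 0.131]
force: [0.0, 0.4, -0.0]
width: 0.335
```

```bash
cat > chk.py <<'E'
from h import *
e=np.array([np.cos(.169),np.sin(.169)]);n=np.array([-e[1],e[0]]);seat=np.array([.6095,-.019])
def chk():
    st();im,d=look('scene');W=cloud('scene',d);H,S,V=hsv(im);X,Y,Z=W[...,0],W[...,1],W[...,2]
    xh=(W[...,:2]-seat)@e;yh=(W[...,:2]-seat)@n
    b=(abs(xh)<.12)&(abs(yh)<.06)&(Z<.07)&(Z>.015)
    t=b&(H>=6)&(H<15)&(S>100)&(V>90)
    if t.sum()>20:
        A=np.c_[xh[t],yh[t],np.ones(t.sum())]
        co=np.linalg.lstsq(A,Z[t],rcond=None)[0]
        print('top',t.sum(),'slope x,y',co[:2].round(3),'z0',co[2].round(4),'x range',np.percentile(xh[t],[1,99]).round(4),'y',np.percentile(yh[t],[1,99]).round(4))
        for a in(-.07,-.05,-.03,0,.02,.04,.06):
            m=t&(xh>a)&(xh<a+.01)
            if m.sum()>3: print(a,np.median(Z[m]).round(4),end=' ')
    r=b&((H<5)|(H>176))&(S>200); print('\nred x',r.sum(),np.median(xh[r]).round(4),'closed was .077')
    return im
E
python3 -c "
from chk import *
chk()"
```

```text
t 16.6 p [ 0.6571 -0.0133  0.0907] fing [-0.001 -0.    -1.   ] jawyaw 99.56 F [ 0.04  0.37 -0.03] w 0.335 j [-0.19  0.62  0.2   1.64 -0.15  0.9   1.8 ]
top 597 slope x,y [0.091 0.021] z0 0.0417 x range [-0.0705  0.0667] y [-0.0297  0.0197]
-0.07 0.036 -0.05 0.0374 -0.03 0.04 0 0.0431 0.02 0.0447 0.04 0.0466 0.06 0.0478 
red x 120 0.0814 closed was .077
```

Emit:
{"name": "carry_out", "arguments": {"steps": [0,0,0,-0.1,0,0,0,0,-0.25,0,0,0,0,-0.37,0,0,0,0,-0.4,0,0,0,0,-0.42,0,0,0,0,-0.42,0]}}

```text
clock: 17.25
position: [0.6563, -0.0137, 0.0496]
ee_rot: [-1.567, -0.13, 0.131]
force: [0.0, 0.2, 0.9]
width: 0.008
```

Emit:
{"name": "carry_out", "arguments": {"steps": [0,0,0,-0.02,0,0,0,0,-0.04,0,0,0,0,-0.04,0]}}

```text
clock: 17.55
position: [0.6571, -0.0136, 0.046]
ee_rot: [-1.567, -0.132, 0.13]
force: [-0.1, 0.0, 1.1]
width: 0.007
```

Emit:
{"name": "carry_out", "arguments": {"steps": [0,0,0,-0.02,0,0,0,0,-0.03,0,0,0,0,-0.03,0]}}

```text
clock: 17.85
position: [0.6571, -0.0134, 0.0429]
ee_rot: [-1.567, -0.131, 0.13]
force: [0.7, -0.2, 2.1]
width: 0.007
```

Emit:
{"name": "carry_out", "arguments": {"steps": [0,0,0,-0.02,0,0,0,0,-0.03,0,0,0,0,-0.03,0]}}

```text
clock: 18.15
position: [0.6565, -0.0136, 0.0395]
ee_rot: [-1.567, -0.13, 0.131]
force: [1.4, 0.4, 0.5]
width: 0.007
```

Emit:
{"name": "carry_out", "arguments": {"steps": [0,0,0,-0.01,0,0,0,0,-0.02,0,0,0,0,-0.02,0]}}

```text
clock: 18.45
position: [0.6566, -0.0136, 0.0376]
ee_rot: [-1.567, -0.13, 0.131]
force: [0.5, -0.4, 1.4]
width: 0.006
```

```bash
python3 -c "
from chk import *
chk()"
```

```text
t 18.45 p [ 0.6566 -0.0136  0.0376] fing [-0.  0. -1.] jawyaw 99.53 F [ 0.48 -0.36  1.4 ] w 0.006 j [-0.18  0.68  0.18  1.68 -0.16  0.8   1.81]
top 398 slope x,y [-0.003  0.009] z0 0.0351 x range [-0.0685  0.0679] y [-0.0299  0.0181]
-0.07 0.0354 -0.05 0.0351 -0.03 0.0353 0 0.0347 0.02 0.0353 0.04 0.0354 0.06 0.0358 
red x 130 0.0812 closed was .077
```

Emit:
{"name": "carry_out", "arguments": {"steps": [0,0,0,-0.01,0,0,0,0,-0.01,0,0,0,0,0.3,0,0,0,0,0.7,0,0,0,0,1,0]}}

```text
clock: 19.0
position: [0.6563, -0.0139, 0.1393]
ee_rot: [-1.567, -0.13, 0.131]
force: [0.1, 0.2, -0.3]
width: 0.005
```

Emit:
{"name": "carry_out", "arguments": {"steps": [0.6,-0.3,-0.4,0.2,-0.03,0.6,-0.6,-0.75,0.3,-0.067,0.6,-0.9,-1,0.3,-0.067]}}

```text
clock: 19.3
position: [0.5656, -0.1166, 0.1692]
ee_rot: [-1.571, -0.088, 0.085]
force: [-0.7, -0.4, -0.5]
width: 0.216
```

```bash
python3 -c "
from chk import *
im=chk()
cv2.imwrite('pics/s6.png',cv2.cvtColor(cv2.resize(im[130:330,160:430],None,fx=2.9,fy=2.9,interpolation=cv2.INTER_CUBIC),cv2.COLOR_RGB2BGR))
"
```

```text
t 19.3 p [ 0.5656 -0.1166  0.1692] fing [ 0.002 -0.001 -1.   ] jawyaw 96.33 F [-0.68 -0.41 -0.5 ] w 0.216 j [-0.07  0.41  0.25  1.78 -0.12  0.96  1.91]
top 607 slope x,y [ 0.003 -0.014] z0 0.0353 x range [-0.0686  0.0671] y [-0.0291  0.0198]
-0.07 0.0349 -0.05 0.0355 -0.03 0.0356 0 0.0354 0.02 0.0353 0.04 0.0354 0.06 0.0356 
red x 129 0.0814 closed was .077
```

View pics/s6.png

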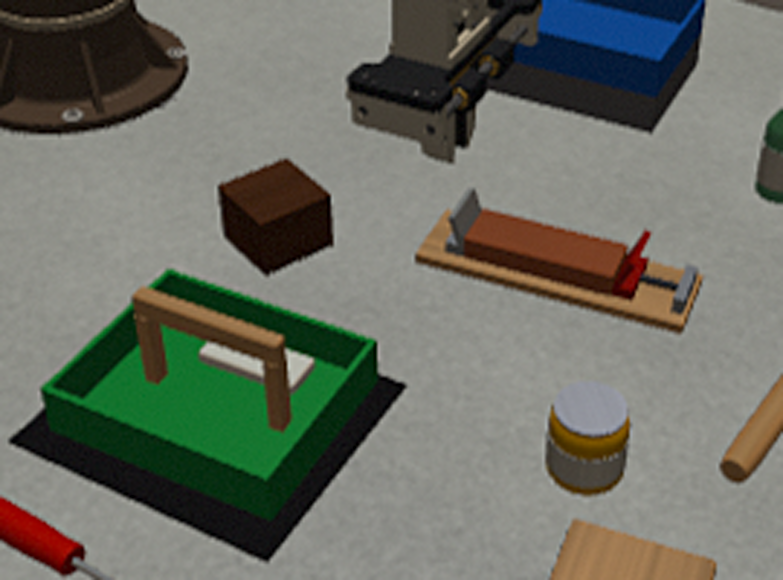

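The stone is seated flat, with the jaw about 4 to 5 mm open and closed on its end. Fetching the green tray.

Emit:
{"name": "carry_out", "arguments": {"steps": [0.6,-0.25,-0.5,0,0,0.6,-0.5,-1,0,0]}}

```text
clock: 19.55
position: [0.521, -0.2029, 0.1675]
ee_rot: [-1.568, -0.091, 0.092]
force: [-0.4, -1.1, 0.0]
width: 0.437
```

Emit:
{"name": "carry_out", "arguments": {"steps": [0.6,-0.2,-0.45,0,0,0.6,-0.43,-0.9,0,0,0.6,-0.43,-0.99,0,0,0.6,-0.43,-0.99,0,0,0.6,-0.43,-0.99,0,0]}}

```text
clock: 20.05
position: [0.4794, -0.3005, 0.1673]
ee_rot: [-1.568, -0.09, 0.09]
force: [0.6, 0.3, -0.0]
width: 0.6
```

```bash
python3 -c "
from h import *
st()"
```

```text
t 20.05 p [ 0.4794 -0.3005  0.1673] fing [-0.001  0.001 -1.   ] jawyaw 96.56 F [ 0.58  0.34 -0.02] w 0.6 j [ 0.25  0.4   0.29  1.81 -0.14  0.95  2.29]
```

Emit:
{"name": "carry_out", "arguments": {"steps": [0.6,-0.06,-0.15,0,0,0.6,-0.06,-0.15,0,0,0.6,-0.06,-0.15,-0.3,0,0.6,-0.06,-0.15,-0.6,0,0.6,-0.06,-0.15,-0.85,0,0.6,-0.06,-0.15,-0.92,0,0.6,-0.06,-0.15,-0.92,0]}}

```text
clock: 20.75
position: [0.473, -0.3153, 0.075]
ee_rot: [-1.567, -0.089, 0.092]
force: [-0.2, -0.5, 1.0]
width: 0.6
```

Emit:
{"name": "carry_out", "arguments": {"steps": [0,0,0,0,0,0,0,0,0,0,0,0,0,0,0,0,0,0,0,0,0,0,0,0,0,0,0,0,0,0], "grip_force": 45}}

```text
clock: 21.35
position: [0.4729, -0.3168, 0.0759]
ee_rot: [-1.568, -0.089, 0.089]
force: [0.2, 2.0, 2.4]
width: 0.149
```

Emit:
{"name": "carry_out", "arguments": {"steps": [0,0,0,0.05,0,0,0,0,0.15,0,0,0,0,0.35,0,0,0,0,0.6,0,0,0,0,0.85,0,0,0,0,1,0]}}

```text
clock: 21.95
position: [0.4732, -0.3175, 0.1781]
ee_rot: [-1.57, -0.09, 0.088]
force: [0.3, 0.6, -4.9]
width: 0.149
```

```bash
python3 -c "
from h import *
st()"
```

```text
t 21.95 p [ 0.4732 -0.3175  0.1781] fing [ 0.002 -0.001 -1.   ] jawyaw 96.49 F [ 0.26  0.59 -4.91] w 0.149 j [ 0.28  0.39  0.3   1.79 -0.14  0.97  2.32]
```

Emit:
{"name": "carry_out", "arguments": {"steps": [0,0,0,0.2,0,0,0,0.05,0.4,0,0,0,0.15,0.52,0,0,0,0.35,0.52,0,0,0,0.65,0.52,0,0,0,1,0.52,0]}}

```text
clock: 22.55
position: [0.4722, -0.2162, 0.2278]
ee_rot: [-1.569, -0.088, 0.088]
force: [0.3, 0.9, -5.0]
width: 0.146
```

Emit:
{"name": "carry_out", "arguments": {"steps": [0,0.03,0.33,0,0,0,0.06,0.67,0,0,0,0.1,1,0,0]}}

```text
clock: 22.85
position: [0.4821, -0.115, 0.2278]
ee_rot: [-1.569, -0.089, 0.09]
force: [1.4, 0.7, -4.3]
width: 0.149
```

Emit:
{"name": "carry_out", "arguments": {"steps": [0,0,0.33,0,0,0,0,0.67,0,0,0,0,1,0,0]}}

```text
clock: 23.15
position: [0.482, -0.0152, 0.2278]
ee_rot: [-1.569, -0.089, 0.09]
force: [1.6, 0.1, -5.5]
width: 0.151
```

Emit:
{"name": "carry_out", "arguments": {"steps": [0,0,0.33,0,0,0,0,0.67,0,0,0,0,1,0,0]}}

```text
clock: 23.45
position: [0.4819, 0.0847, 0.2278]
ee_rot: [-1.569, -0.089, 0.09]
force: [0.4, -0.7, -5.0]
width: 0.15
```

Emit:
{"name": "carry_out", "arguments": {"steps": [0,0,0.33,0,0,0,0,0.67,0,0,0,0,1,0,0]}}

```text
clock: 23.75
position: [0.4819, 0.1846, 0.2278]
ee_rot: [-1.569, -0.089, 0.09]
force: [1.0, -0.4, -5.4]
width: 0.146
```

Emit:
{"name": "carry_out", "arguments": {"steps": [0,0,0.3,0,0,0,0,0.6,0,0,0,0,0.85,0,0,0,0,1,0,0]}}

```text
clock: 24.15
position: [0.4816, 0.2855, 0.2276]
ee_rot: [-1.568, -0.091, 0.092]
force: [0.0, 0.3, -5.4]
width: 0.151
```

Emit:
{"name": "carry_out", "arguments": {"steps": [0,0,0.12,0,0,0,0,0.2,0,0,0,0,0.22,0,0,0,0,0.22,-0.1,0,0,0,0.22,-0.3,0,0,0,0.22,-0.45,0,0,0,0.22,-0.45,0,0,0,0.22,-0.45,0]}}

```text
clock: 24.95
position: [0.483, 0.304, 0.1826]
ee_rot: [-1.57, -0.088, 0.089]
force: [1.0, -0.8, -4.2]
width: 0.149
```

```bash
python3 - <<'E'
from h import *
st()
for n in('scene','top'):
    im,d=look(n);W=cloud(n,d);H,S,V=hsv(im);X,Y,Z=W[...,0],W[...,1],W[...,2]
    t=(X>.35)&(X<.65)&(Y>.18)&(Y<.45)
    rect(n+' green rim',t&(H>50)&(H<80)&(S>100)&(Z>.150)&(Z<.172),W)
    rect('blue rim',t&(H>95)&(H<125)&(S>100)&(Z>.08)&(Z<.105),W)
E
```

```text
t 24.95 p [0.483  0.304  0.1826] fing [-0.    -0.001 -1.   ] jawyaw 96.44 F [ 0.99 -0.8  -4.22] w 0.149 j [-0.65  0.39 -0.    1.76  0.    0.99  1.03]
scene green rim 387 med [0.5212 0.2331 0.1558] rect [0.488  0.3003] [0.2031 0.1714] 8.02
blue rim 379 med [0.5246 0.227  0.0883] rect [0.4885 0.2974] [0.2015 0.165 ] 6.23
top green rim 394 med [0.5448 0.2529 0.1602] rect [0.489  0.3024] [0.1982 0.1613] 6.64
blue rim 187 med [0.4924 0.2244 0.093 ] rect [0.4956 0.2249] [0.194  0.0084] 6.48
```

Emit:
{"name": "carry_out", "arguments": {"steps": [0,0,0,-0.08,0,0,0,0,-0.15,0,0,0,0,-0.19,0,0,0,0,-0.21,0,0,0,0,-0.21,0]}}

```text
clock: 25.55
position: [0.4828, 0.305, 0.1615]
ee_rot: [-1.569, -0.089, 0.089]
force: [-0.4, 0.5, -4.7]
width: 0.148
```

Emit:
{"name": "carry_out", "arguments": {"steps": [0,0,0,-0.01,0,0,0,0,-0.02,0,0,0,0,-0.02,0]}}

```text
clock: 25.85
position: [0.4831, 0.3051, 0.1609]
ee_rot: [-1.568, -0.09, 0.088]
force: [-3.9, -2.9, 5.7]
width: 0.15
```

Emit:
{"name": "carry_out", "arguments": {"steps": [0,0,0,0.01,0,0.2,0,0,0.01,0,0.55,0,0,0.01,0,0.55,0,0,0.01,0,0.55,0,0,0.01,0,0.55,0,0,0.01,0,0.55,0,0,0.2,0,0.55,0,0,0.5,0,0.55,0,0,0.9,0,0.55,0,0,0.9,0]}}

```text
clock: 26.85
position: [0.4852, 0.3066, 0.255]
ee_rot: [-1.564, -0.095, 0.083]
force: [0.3, 0.5, 0.0]
width: 0.548
```

Emit:
{"name": "carry_out", "arguments": {"steps": [0.55,-0.4,-0.3,0,0,0.55,-0.8,-0.8,0,0,0.55,-0.8,-1,0,0,0.55,-0.8,-1,0,0]}}

```text
clock: 27.25
position: [0.4016, 0.2009, 0.2498]
ee_rot: [-1.57, -0.086, 0.087]
force: [0.1, 0.6, 0.2]
width: 0.55
```

```bash
python3 - <<'E'
from chk import *
im=chk()
cv2.imwrite('pics/s7.png',cv2.cvtColor(cv2.resize(im[70:270,220:480],None,fx=3,fy=3,interpolation=cv2.INTER_CUBIC),cv2.COLOR_RGB2BGR))
for n in('scene','top'):
    im,d=look(n);W=cloud(n,d);H,S,V=hsv(im);X,Y,Z=W[...,0],W[...,1],W[...,2]
    t=(X>.35)&(X<.65)&(Y>.18)&(Y<.45)
    r=t&(H>50)&(H<80)&(S>100)&(Z>.125)&(Z<.145)
    rect(n+' green rim',r,W)
    rect('slip',t&(Z>.1)&(Z<.125)&(S<60)&(V>80),W)
    r=t&(H>50)&(H<80)&(S>100)&(Z>.13)&(Z<.145)
    A=np.c_[X[r]-.487,Y[r]-.302,np.ones(r.sum())];print('rim plane',np.linalg.lstsq(A,Z[r],rcond=None)[0].round(4))
    rect('blue',t&(H>95)&(H<125)&(S>100)&(Z>.05),W)
E
```

```text
t 27.25 p [0.4016 0.2009 0.2498] fing [-0.    -0.001 -1.   ] jawyaw 96.3 F [0.05 0.56 0.17] w 0.55 j [-0.6   0.13  0.01  1.94 -0.    1.07  1.1 ]
top 612 slope x,y [0.003 0.021] z0 0.0353 x range [-0.0685  0.0672] y [-0.0293  0.019 ]
-0.07 0.0346 -0.05 0.0353 -0.03 0.0353 0 0.0355 0.02 0.0359 0.04 0.0355 0.06 0.0354 
red x 128 0.0816 closed was .077
scene green rim 483 med [0.5239 0.2334 0.1327] rect [0.4885 0.3007] [0.2034 0.1679] 7.62
slip 151 med [0.4822 0.3458 0.1084] rect [0.4804 0.3537] [0.0853 0.0539] 2.27
rim plane [ 0.0006 -0.      0.1344]
blue 942 med [0.5213 0.2254 0.0729] rect [0.5313 0.2563] [0.2522 0.1271] 43.6
top green rim 384 med [0.5436 0.2968 0.1376] rect [0.5075 0.305 ] [0.1599 0.163 ] 5.77
slip 339 med [0.4897 0.3508 0.1114] rect [0.4898 0.3526] [0.0905 0.0359] 6.8
rim plane [ 0.003  -0.0042  0.1377]
blue 164 med [0.5133 0.2247 0.0816] rect [0.5142 0.2251] [0.1573 0.0039] 6.23
```

View pics/s7.png

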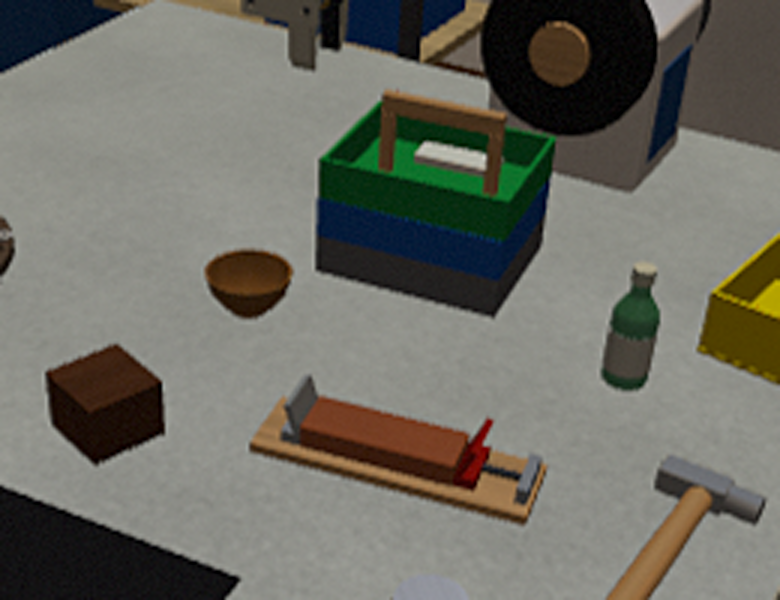

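The tray is nested level: rim at .1377 against .138 expected, same place as at the start, slip inside. The stone is flat, the jaw is on it, and the gripper is clear of everything. Handing in.

```bash
python3 -c "
from cell import arm
print(arm.sign_off())"
```

```text
the job is handed in; nothing more can be done
None
```

The job is done and handed in at about 27 s of the 72 s; the hand-in gave no verdict. I put the green tray on the mat, clipped the stone into the holder and nested the green tray back on the pile.

**What went wrong on the way:** while I lowered the stone it pivoted in the fingers and stuck with its jaw end about 10 mm high on the flare. I let go and pressed that end down with the closed fingertips. The highest wrist force while seating the stone was about 23 N.

**Last checks, from the cameras:**
- **Stone:** its top is flat within 1 mm, with slopes of 0.003 along and 0.02 across. It is about 2 mm off centre sideways.
- **Jaw:** about 4.5 mm open on the stone's end.
- **Green tray:** its rim is level at 0.1377 m, where 0.138 m is expected, and within about 2 mm of where it started. The white slip is inside.
- **Blue tray, bystanders and gripper:** the blue tray looks seated on the grey one, and the bowl, bottle and dark block look undisturbed. I did not re-measure any of these. The tin and screwdriver were out of the last view, the tin almost entirely. The gripper is clear of everything.

**Disagreements:** the two cameras differ by 2–5 mm sideways on the holder. The overhead camera saw only part of the green rim at the end, so its centre there was not usable; I relied on the other camera's rim centre and the overhead height.

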